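Stack the gift cartons and hold the clip open over the price card

ROBOT

A 6-joint arm with a two-finger parallel gripper is mounted at the origin on the work surface; the furniture and walls round the work are solid. World frame = base frame: x ahead of the robot, y to its left, z up, the work surface at z = 0. Lengths are in m, angles in rad, forces in N, time in s.
With the tool pointing down it reaches from about 0.25 to 0.775 m from the base axis. Payload 4 kg.
Tool frame: the origin (TCP) lies at the very end of the fingers, on their centre line; the grasp point (between the pads) lies 19 mm behind it (robot.pinch_z is the distance from the TCP to the grasp point, in m); z points along the fingers, y is the line along which they close (so a half turn about z gives the same grasp; the last joint's range is limited). The gripper opens to 94 mm and grips with 3 to 60 N. Pads are 16 mm wide; open, the fingers measure 119 mm over their backs; the gripper's body (75 mm by 177 mm) begins 78 mm behind the grasp point.
Start: joints at [1.234, 0.087, 1.371, -0, 1.684, -0.103], TCP at [0.127, 0.535, 0.206] pointing down, gripper open.
Joint ranges: [-3.1, 3.1], [-0.76, 2.03], [0.27, 2.55], [-1.08, 4.22], [0.17, 2.65], [-2.57, 2.57]. Speed limits (rad/s): [2.79, 2.79, 3.14, 3.14, 3.14, 3.14].

INTERFACE

Orientations are given as [roll, pitch, yaw] about the fixed x, y, z axes, in that order (R = Rz(yaw) Ry(pitch) Rx(roll)).
In Python, from bench import robot gives the robot as it stands.
- The arm moves only by the tool arm_command, never from a script. Its argument "targets" is one flat list of numbers, 7 for each row, row after row: the turn, a rotation vector about the tool's x, y, z in degrees, then the shift along the tool's x, y, z in mm, then the closure, from -1 (fully open) to 1 (shut). In form: [ax, ay, az, x, y, z, hand, ax, ay, az, x, y, z, hand, ...]. A call has 1 to 20 rows; each row is the pose to reach, as a shift and turn from the pose commanded when the call began, along the tool's axes at that moment; what a row does not reach only later rows make up. A row lasts 1/10 s, in which the tool goes at most 50 mm and 8.59 degrees, less where a joint would pass 70% of its speed; a pose out of reach is approached as far as the arm can. A call with a gripper value outside its range is refused whole. The fingers move at their own pace and stop on an object; the grip force is fixed at half the most. Time passes only in rows, so rows that repeat a pose let the fingers close. It gives the time, the measured TCP pose, the force, the opening and the grip force at its end, in the units of the state.
- robot.get_obs(): the state, without advancing time (a new reading comes with each control period).
- robot.snapshot(name): name is "scene" or "top" or "wrist"; returns a dict with "color" (420x560x3 uint8, red, green, blue), "range_z" (420x560 float32, m along the optical axis (not along the pixel's ray), 0 where there is no reading), "fx", "fy", "cx", "cy" (pixels), "dist_coeffs" ([k1, k2, p1, p2, k3] as OpenCV has them; the pictures are not rectified), "T" (4x4, takes a point from camera to world coordinates); the wrist camera has in their place "T_tool_cam" (4x4, takes a point from camera to tool coordinates, whose origin is the TCP and whose axes are the flange's). Camera axes: x right, y down, z forward; pixel columns grow to the right and rows downward; lengths in m; the calibration is good to about 2 mm. A picture is of the moment at which its call begins: read the wrist's pose just before it.
- robot.close_job(): hands the job in; it is judged then, once.
The state is a dict: "time": time; "joint_positions": joint angles; "qvel": joint speeds; "joint_torque": joint torques, N m; "tool_pos": TCP position; "ee_rot": TCP orientation; "wrist_force": force on the tool from outside, world axes, zero at the start; "wrist_torque": the same for the moment, N m; "width": finger opening in m; "finger_force": force on a finger pad.
Only numpy, scipy, OpenCV 4.12 (cv2) and the standard library are available. Lean on these libraries where they do the work, as an engineer would, in place of code of your own. Each camera call takes 0.05 s, during which the arm holds its last target. There are 200 camera calls.

TASK

Build the display column: put the yellow carton squarely on the blue one where it stands, and then the brown carton that carries the white price card squarely on the yellow one (either way round). Then pick up the orange spring clip by its levers, squeeze it fully open and hold it gaping over the middle of the card's top edge, one jaw in front of the card and one behind, a centimetre or two down, upright and not touching the card. Finish like that, still holding the clip squeezed in the gripper so that a slip of paper could be tucked in; leave the other wares where they are.

Things in the scene. Friction and masses are not known exactly. Their poses are not given: they have to be found in the camera images.
- base_box: blue closed gift carton 140 (its x) x 52 (its y) x 40 (its z) mm, plain flat lid; origin at the centre of its underside, z up; 0.45 kg; the foot of the column, stays where it stands
- mid_box: yellow closed gift carton 140 (its x) x 52 (its y) x 40 (its z) mm, plain flat lid; origin at the centre of its underside, z up; about 0.18 kg
- card_box: brown cardboard gift carton, size and origin as the others; about 0.2 kg. A rigid white card with a red band stands upright across one end of its lid: 3 mm thick (along x), 50 mm wide (along y), mid-plane 62 mm from the centre along +x, top edge 60 mm above the lid (leave the gripper room beside it). Wooden battens 10 mm high flank the card's foot, x = 54.5 to 69.5 mm
- card_top (a point): middle of the top edge of the white card, 100 mm above the brown carton's underside; axes parallel to the carton's (x through the card's thickness, y along its top edge, z up)
- clip: orange spring clip, 0.08 kg, standing jaws down in its rest. Origin: between the jaw tips, its lowest point. y runs along its hinge, x is the way it is squeezed and gapes, z points up to the levers. Hinge barrel (10 mm thick, 46 mm long) 40 mm above the origin. Levers, 26 mm wide along y, rise to 86 mm above the origin; at rest they flare to 50 mm over the outer faces at the top
- clip_mouth (a point): the clip's origin again, midway between the jaw tips; axes as clip. Jaws are 40 mm wide along y, 9 mm thick each at the tips, hollowed above 11 mm so that a card has room; fully squeezed the tips gape about 20 mm and the levers stand parallel, 28 mm over the outer faces, against a stop
- clip_front (a joint): opening of the clip half on the clip's -x side: 0 shut, 0.25 rad fully squeezed, against a stop; sprung shut: squeezing the levers 30 mm above the hinge takes 4 N to start, 8 N at full gape
- clip_back (a joint): opening of the clip half on the clip's +x side: 0 shut, 0.25 rad fully squeezed, against a stop; sprung shut: squeezing the levers 30 mm above the hinge takes 4 N to start, 8 N at full gape
- clip_rest: small open wooden trough, 58x58x18 mm outside, walls and floor 5 mm, fixed to the table; the clip stands in it with room for its jaws to open; origin under its centre
- rooster: white wooden rooster with red comb, 40x85x120 mm, loose bystander; origin under its foot
- little_stool: miniature round brown wooden stool, 52 mm across, 40 mm high, loose bystander; origin under its centre
- spool: spool of red thread, 24 mm across, 36 mm high, loose bystander; origin under its centre
Mind the look-alikes: they are no part of the job. There is more than one size of the mid_box; the job needs the larger. Leave any purple look-alike of the clip alone.

How it is judged:
On the way, in this order (a step that is already met when the one before it is completed fails the run):
1. the yellow carton stands squarely on the blue one, let go (horizontal distance between mid_box and base_box below 0.012 m and z of mid_box in the frame of base_box between 0.036 and 0.043 m and angle between the x axis of mid_box and the x axis of base_box, either way round below 0.14 rad and angle between mid_box's own z axis and vertical below 0.06 rad and contact force between the fingers and mid_box below 0.2 N and linear speed of mid_box below 0.02 m/s), for 0.2 s.
2. the brown carton with the card stands squarely on the yellow one, let go (all of step 1 and horizontal distance between card_box and mid_box below 0.012 m and z of card_box in the frame of mid_box between 0.036 and 0.043 m and angle between the x axis of card_box and the x axis of mid_box, either way round below 0.14 rad and angle between card_box's own z axis and vertical below 0.06 rad and contact force between the fingers and card_box below 0.2 N and linear speed of card_box below 0.02 m/s), for 0.2 s.
At the end, for the whole second after the job is handed in: Cartons within 12 mm and 0.14 rad of the one below, level, free; blue one within 30 mm of its start. Clip held (over 2 N), halves over 0.17 rad, mouth 6-30 mm below card edge, within 7 mm of its plane, 14 mm of its middle, upright and aligned to 0.2 rad, at rest, under 0.5 N on card (all of step 2 and distance of base_box from where it was at the start of the episode below 0.03 m and value of joint each of clip_front, clip_back above 0.17 rad and x of clip_mouth in the frame of card_top between -0.007 and 0.007 m and y of clip_mouth in the frame of card_top between -0.014 and 0.014 m and z of clip_mouth in the frame of card_top between -0.03 and -0.006 m and angle between the y axis of clip and the y axis of card_top, either way round below 0.2 rad and angle between clip's own z axis and vertical below 0.2 rad and contact force between the fingers and clip above 2 N and contact force between clip and card_box below 0.5 N and linear speed of clip below 0.02 m/s); the arm keeps its last pose, push and grip.
It fails at once if the rooster is knocked away or over (distance of rooster from where it was at the start of the episode above 0.04 m or angle between rooster's own z axis and vertical above 0.6 rad).
It fails at once if the little stool is knocked away or over (distance of little_stool from where it was at the start of the episode above 0.04 m or angle between little_stool's own z axis and vertical above 0.6 rad).
It fails at once if the thread spool is knocked away or over (distance of spool from where it was at the start of the episode above 0.04 m or angle between spool's own z axis and vertical above 0.6 rad).
It also fails if it takes over 70 s, if anything falls off the work surface, if the arm or the gripper's body presses on something with over 40 N, if the wrist force passes 120 N, or if a joint passes its speed limit or range.

## Working session

There is one attempt and no reset: what is moved stays moved. The work goes in short steps, Python scripts to look and compute and a tool call to move; the robot and the scene stay as the last step left them, time stands still between calls to the robot, and variables do not carry over. Pictures are saved under pics/ and viewed, at most 13 in all, crops included, and the job is handed in when it is done.

Besides the shell and the picture viewer there is one more tool, called after "Call:" in YAML: its name, and indented under it one key for each argument. arm_command: Moves the arm, as the interface text tells. Its arguments: {"type":"object","properties":{"targets":{"type":"array"}},"required":["targets"]}

```bash
mkdir -p pics; ls; cat > h.py <<'E'
import numpy as np, cv2
from bench import robot
from scipy.spatial.transform import Rotation as R
def snap(n):
    o=robot.get_obs(); s=robot.snapshot(n)
    if n=='wrist':
        T=np.eye(4); T[:3,:3]=R.from_euler('xyz',o['ee_rot']).as_matrix(); T[:3,3]=o['tool_pos']
        s['T']=T@s['T_tool_cam']
    return s
def save(s,f,box=None,k=1):
    c=s['color'][...,::-1]
    if box: c=c[box[1]:box[3],box[0]:box[2]]
    cv2.imwrite('pics/'+f,cv2.resize(c,None,fx=k,fy=k,interpolation=cv2.INTER_CUBIC))
def cloud(s):
    K=np.array([[s['fx'],0,s['cx']],[0,s['fy'],s['cy']],[0,0,1.]])
    h,w=s['range_z'].shape; u,v=np.meshgrid(np.arange(w),np.arange(h))
    p=cv2.undistortPoints(np.stack([u,v],-1).reshape(-1,1,2).astype(float),K,np.array(s['dist_coeffs'],float)).reshape(h,w,2)
    z=s['range_z']; P=np.dstack([p*z[...,None],z])@s['T'][:3,:3].T+s['T'][:3,3]
    P[z==0]=np.nan
    return P
E
python3 - <<'E'
from h import *
o=robot.get_obs(); print(o)
import pickle
d={}
for n in('scene','top'):
    d[n]=snap(n); save(d[n],n+'0.png'); print(n,d[n]['T'].round(3).tolist(),d[n]['fx'])
pickle.dump(d,open('d0.pkl','wb'))
E
```

```text
pics
{'time': 0.0, 'joint_positions': array([ 1.23388698e+00,  8.79396364e-02,  1.37224674e+00, -2.34191659e-05,
        1.68359833e+00, -1.03106333e-01]), 'qvel': array([-0.00200303,  0.0014076 , -0.00080412, -0.00010346, -0.00021348,
        0.00019844]), 'joint_torque': array([ 3.46288125e-04, -3.40178525e+01, -3.02430403e+01,  7.17255310e-02,
        3.29174171e-02, -1.71795073e-04]), 'tool_pos': array([0.12725605, 0.53450923, 0.2043164 ]), 'ee_rot': array([-3.13940985e+00, -2.02460940e-04,  2.90778681e+00]), 'wrist_force': array([-0.37109135, -0.19557214,  0.48355626]), 'wrist_torque': array([-0.0139609 , -0.06425023, -0.03921749]), 'finger_force': 0.0, 'width': 0.09414917614686409}
scene [[0.855, -0.384, 0.348, 0.084], [-0.518, -0.614, 0.595, -0.688], [-0.015, -0.69, -0.724, 0.978], [0.0, 0.0, 0.0, 1.0]] 459.9813590543822
top [[-0.028, -0.988, 0.152, 0.372], [-1.0, 0.027, -0.011, 0.055], [0.007, -0.152, -0.988, 1.007], [0.0, 0.0, 0.0, 1.0]] 405.45966849607396
```

View pics/scene0.png

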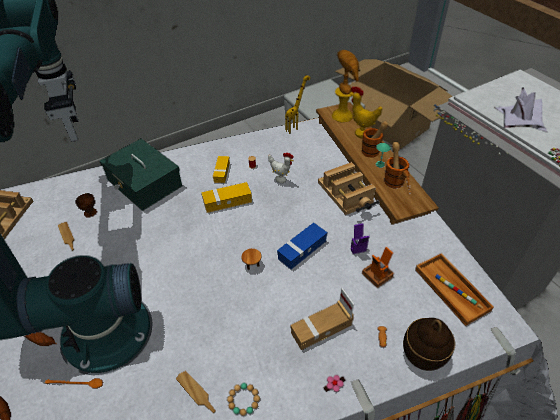

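View pics/top0.png

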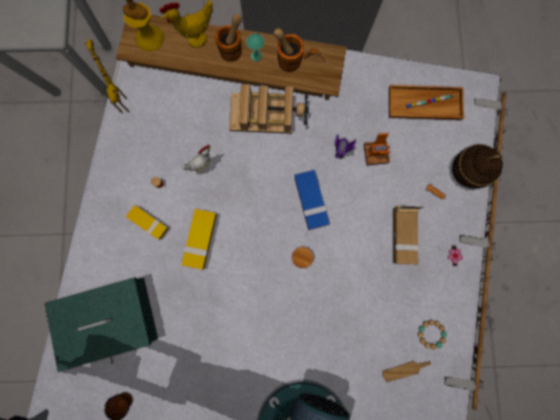

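The scene view shows the large yellow carton at (227,196), and at (199,240) in the top view. The small yellow look-alike is at (221,168) / (147,222). Blue is at (303,245) / (312,200). The brown carton is at (322,325) / (407,235), with its card at the far end. The orange clip is at (377,268) / (377,150) and the purple look-alike at (360,240) / (344,147).

The larger yellow one and the orange clip are the ones the task describes. I'll confirm both in one crop and measure them.

```bash
python3 - <<'E'
from h import *
import pickle
d=pickle.load(open('d0.pkl','rb'))
save(d['scene'],'crop1.png',(190,140,430,350),2.6)
boxes={'top':{'yel':(178,200,222,275),'ysm':(120,200,172,245),'blue':(285,160,340,240),'brown':(388,195,430,272),'clip':(360,130,393,168),'roo':(180,140,215,178),'spool':(148,174,168,190),'stool':(288,242,318,272),'purp':(330,130,358,162)},
'scene':{'yel':(196,180,258,215),'ysm':(205,150,238,183),'blue':(270,220,335,268),'brown':(285,285,356,352),'clip':(358,245,400,290),'roo':(264,148,298,185),'spool':(246,153,259,170),'stool':(238,245,266,275),'purp':(345,218,372,258)}}
for n in d:
    P=cloud(d[n]); hsv=cv2.cvtColor(d[n]['color'],cv2.COLOR_RGB2HSV)
    for k,(a,b,c,e) in boxes[n].items():
        q=P[b:e,a:c].reshape(-1,3); q=q[np.isfinite(q[:,0])]
        z=q[:,2]
        if k in('yel','ysm','blue','brown'):
            m=(z>.03)&(z<.05); 
        else: m=z>.012
        t=q[m]; 
        if len(t)<5: print(n,k,len(t),z.max()); continue
        r=cv2.minAreaRect((t[:,:2]*1000).astype(np.float32))
        print(n,k,len(t),'c',np.round(r[0],1),'s',np.round(r[1],1),'ang',round(r[2],1),'zmed %.3f max %.3f'%(np.median(t[:,2]),z.max()))
    q=P[boxes[n]['brown'][1]-12:boxes[n]['brown'][3],boxes[n]['brown'][0]:boxes[n]['brown'][2]].reshape(-1,3)
    t=q[q[:,2]>.065]; print(n,'card',len(t),t.mean(0),t.min(0),t.max(0))
E
```

```text
scene yel 697 c [442.4 235.3] s [ 57.9 139.9] ang 77.1 zmed 0.041 max 0.046
scene ysm 95 c [485.7 362.9] s [102.3  35.2] ang 53.1 zmed 0.031 max 0.035
scene blue 902 c [531.9 -39.2] s [142.8  56.2] ang 13.1 zmed 0.041 max 0.046
scene brown 1268 c [ 439.  -263.5] s [ 54.2 140.8] ang 85.4 zmed 0.041 max 0.104
scene clip 594 c [ 649.4 -183.8] s [ 59.5 116.5] ang 3.9 zmed 0.043 max 0.091
scene roo 373 c [622.4 228.3] s [27.9 80.1] ang 35.5 zmed 0.069 max 0.122
scene spool 63 c [584.9 339.3] s [23.8 23.3] ang 87.4 zmed 0.031 max 0.039
scene stool 266 c [390.6 -10.3] s [50.5 49.3] ang 60.9 zmed 0.041 max 0.046
scene purp 361 c [ 659.5 -120.2] s [50.6 43.7] ang 79.8 zmed 0.050 max 0.089
scene card 148 [ 0.5001368  -0.26897378  0.08556575] [ 0.49810245 -0.2928629   0.06567758] [ 0.50384582 -0.24317001  0.10352913]
top yel 1314 c [444.4 236.4] s [ 53.1 139.8] ang 76.7 zmed 0.040 max 0.045
top ysm 89 c [488.3 366.2] s [96.7 35.4] ang 52.6 zmed 0.031 max 0.034
top blue 1230 c [533.3 -37.5] s [140.4  52.7] ang 12.5 zmed 0.039 max 0.046
top brown 1258 c [ 439.3 -262.3] s [ 53.2 138.2] ang 85.9 zmed 0.039 max 0.103
top clip 487 c [ 652.3 -209.9] s [58.3 58.7] ang 4.7 zmed 0.047 max 0.089
top roo 426 c [627.9 229.4] s [35.5 79.6] ang 48.5 zmed 0.070 max 0.122
top spool 95 c [588.1 341.8] s [23.6 21.7] ang 3.1 zmed 0.032 max 0.036
top stool 379 c [393.5  -9.1] s [50.2 49.6] ang 88.4 zmed 0.039 max 0.046
top purp 304 c [ 661.4 -117.9] s [42.4 50.7] ang 7.8 zmed 0.046 max 0.086
top card 85 [ 0.50126532 -0.26478548  0.08745063] [ 0.49852988 -0.29036536  0.06531293] [ 0.5053727  -0.24182311  0.10294167]
```

View pics/crop1.png

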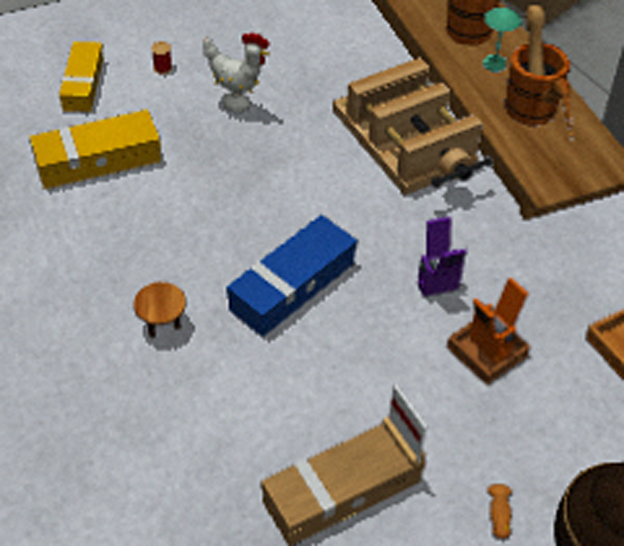

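The crop confirms the picks: the larger yellow carton at crop (97,150), the orange clip in its rest at (490,330), and the brown carton with card at (345,465). The measured sizes and heights also match. Next is the first move, so I'll work out the deltas.

```bash
cat >> h.py <<'E'
def go(x,y,z,psi):
    "turn/shift from measured pose to tool-down pose, psi deg mod 180"
    o=robot.get_obs(); M=R.from_euler('xyz',o['ee_rot']); 
    for k in(0,180,-180):
        G=R.from_euler('xyz',[180,0,psi+k],degrees=True); r=(M.inv()*G).as_rotvec(degrees=True)
        if abs(r[2])<=91: break
    print('pose',o['tool_pos'].round(4),o['ee_rot'].round(3),'turn',r.round(2),'shift',(M.inv().apply(np.array([x,y,z])-o['tool_pos'])*1000).round(1),'q6',o['joint_positions'][5].round(2))
E
python3 -c "
from h import *
go(.4435,.236,.2043,-13.3)
go(.4435,.236,.12,-13.3)
go(.4435,.236,.013,-13.3)"
```

```text
pose [0.1273 0.5346 0.2044] [-3.14  -0.     2.908] turn [-0.11 -0.01 -0.09] shift [-376.8 -217.2    0.5] q6 -0.1
pose [0.1273 0.5346 0.2044] [-3.14  -0.     2.908] turn [-0.11 -0.01 -0.09] shift [-376.8 -217.    84.8] q6 -0.1
pose [0.1273 0.5346 0.2044] [-3.14  -0.     2.908] turn [-0.11 -0.01 -0.09] shift [-376.8 -216.8  191.8] q6 -0.1
```

Call:
arm_command:
  targets: [0,0,0,-40,-23,0,-1,0,0,0,-80,-46,0,-1,0,0,0,-120,-69,0,-1,0,0,0,-160,-92,0,-1,0,0,0,-200,-115,0,-1,0,0,0,-240,-138,0,-1,0,0,0,-280,-161,0,-1,0,0,0,-320,-184,0,-1,0,0,0,-350,-203,20,-1,0,0,0,-377,-217,50,-1,0,0,0,-377,-217,75,-1,0,0,0,-377,-217,75,-1,0,0,0,-377,-217,75,-1,0,0,0,-377,-217,75,-1]

```text
time: 1.5
tool_pos: [0.4444, 0.2375, 0.1322]
ee_rot: [3.14, 0.002, 2.909]
wrist_force: [-0.6, -0.1, 0.5]
width: 0.0938
finger_force: 0.0
```

```bash
python3 - <<'E'
from h import *
s=snap('wrist'); save(s,'w1.png'); P=cloud(s)
print(robot.get_obs()['wrist_force'])
t=P[(P[...,2]>.034)&(P[...,2]<.046)&(np.hypot(P[...,0]-.4435,P[...,1]-.236)<.09)]
r=cv2.minAreaRect((t[:,:2]*1000).astype(np.float32)); print(r,len(t),np.median(t[:,2]))
go(.4435,.236,.013,-13.3)
E
```

```text
[-0.09157464 -1.00079676  1.06543215]
((445.1066589355469, 236.4586181640625), (52.696434020996094, 140.4158477783203), 76.61336517333984) 12096 0.038555998060223695
pose [0.4445 0.2376 0.1325] [3.139e+00 3.000e-03 2.909e+00] turn [ 0.12  0.16 -0.02] shift [  1.   -2.1 119.5] q6 -0.96
```

View pics/w1.png

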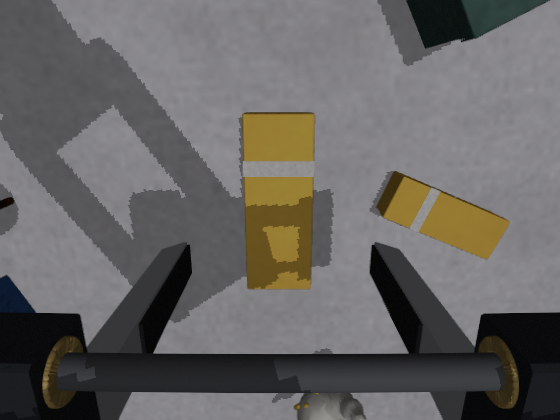

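The picture shows the large yellow carton centred at (280,200) between the open fingers, with the small one clear at right (445,215). I'll descend and grip.

Call:
arm_command:
  targets: [0,0,0,0,-1,40,-1,0,0,0,0,-1,80,-1,0,0,0,0,-1,105,-1,0,0,0,0,-1,117,-1,0,0,0,0,-1,117,-1,0,0,0,0,-1,117,1,0,0,0,0,-1,117,1,0,0,0,0,-1,117,1,0,0,0,0,-1,117,1,0,0,0,0,-1,117,1,0,0,0,0,-1,117,1,0,0,0,0,-1,117,1,0,0,0,0,-1,117,1]

```text
time: 2.85
tool_pos: [0.4439, 0.2358, 0.0138]
ee_rot: [3.141, 0.0, 2.908]
wrist_force: [-0.5, 0.8, 2.4]
width: 0.0518
finger_force: 30.0
```

```bash
python3 -c "
from h import *
go(.4445,.2365,.14,-13.4)
go(.5327,-.0383,.14,12.8)
go(.5327,-.0383,.06,12.8)"
```

```text
pose [0.4439 0.2358 0.0138] [3.141 0.    2.908] turn [0.03 0.02 0.  ] shift [  -0.5    0.9 -126.2] q6 -0.96
pose [0.4439 0.2358 0.0138] [3.141 0.    2.908] turn [  0.03   0.03 -26.2 ] shift [-149.9 -246.  -126.2] q6 -0.96
pose [0.4439 0.2358 0.0138] [3.141 0.    2.908] turn [  0.03   0.03 -26.2 ] shift [-149.9 -246.1  -46.2] q6 -0.96
```

Call:
arm_command:
  targets: [0,0,0,0,0,-30,1,0,0,0,0,0,-70,1,0,0,-4,-15,-25,-110,1,0,0,-8,-35,-60,-116,1,0,0,-12,-56,-95,-116,1,0,0,-16,-78,-130,-116,1,0,0,-20,-100,-165,-116,1,0,0,-24,-120,-200,-116,1,0,0,-26,-138,-230,-116,1,0,0,-26,-150,-246,-110,1,0,0,-26,-150,-246,-100,1,0,0,-26,-150,-246,-100,1,0,0,-26,-150,-246,-100,1,0,0,-26,-150,-246,-100,1]

```text
time: 4.25
tool_pos: [0.5323, -0.0372, 0.1136]
ee_rot: [3.141, 0.0, -2.92]
wrist_force: [0.3, 0.7, -1.5]
width: 0.052
finger_force: 30.0
```

```bash
python3 - <<'E'
from h import *
go(.5327,-.0377,.055,12.7)
s=snap('top');P=cloud(s);sub=P[150:250,280:350]
h=cv2.cvtColor(s['color'],cv2.COLOR_RGB2HSV)
for nm,lo,hi,z0,z1 in(('blue',(100,120,40),(130,255,255),.03,.05),('yel',(18,120,60),(32,255,255),.12,.15)):
    m=cv2.inRange(h,lo,hi)>0; m[:, :250]=0
    q=P[m]; q=q[(q[:,2]>z0)&(q[:,2]<z1)]
    if len(q)>20: print(nm,len(q),cv2.minAreaRect((q[:,:2]*1000).astype(np.float32)),np.median(q[:,2]))
save(s,'t2.png',(200,120,420,300),3)
E
```

```text
pose [ 0.5323 -0.0372  0.1136] [ 3.141  0.    -2.92 ] turn [ 0.02  0.   -0.  ] shift [-0.2 -0.5 58.6] q6 -1.97
blue 51 ((481.62158203125, -34.515872955322266), (70.58981323242188, 36.11500549316406), 51.50136947631836) 0.038873205818551915
yel 420 ((504.4114074707031, -42.88140869140625), (81.28564453125, 51.63832092285156), 12.643061637878418) 0.13908696795605263
```

View pics/t2.png

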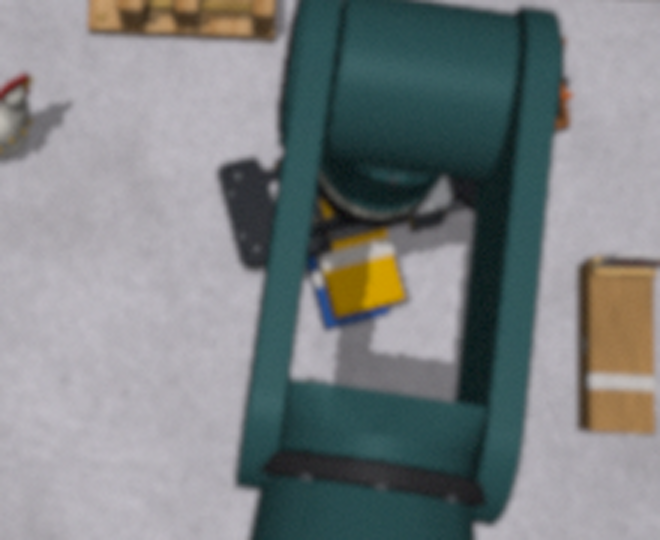

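Yellow at (365,270) in the crop is held level and aligned with the blue at (345,315). I'll lower it and release. Carton-to-TCP offset is about 13.8 mm, so the target is TCP z ≈ 0.054.

Call:
arm_command:
  targets: [0,0,0,0,-0.5,25,1,0,0,0,0,-0.5,45,1,0,0,0,0,-0.5,54,1,0,0,0,0,-0.5,57,1,0,0,0,0,-0.5,59,1,0,0,0,0,-0.5,60,1,0,0,0,0,-0.5,60,1]

```text
time: 5.0
tool_pos: [0.5333, -0.039, 0.0544]
ee_rot: [-3.141, 0.002, -2.922]
wrist_force: [0.5, 0.5, -1.6]
width: 0.0518
finger_force: 30.0
```

Call:
arm_command:
  targets: [0,0,0,0,0,0.8,1,0,0,0,0,0,0.8,1,0,0,0,0,0,0.8,-1,0,0,0,0,0,0.8,-1,0,0,0,0,0,0.8,-1,0,0,0,0,0,0.8,-1,0,0,0,0,0,0.8,-1,0,0,0,0,0,0.8,-1,0,0,0,0,0,0.8,-1,0,0,0,0,0,0.8,-1,0,0,0,0,0,-30,-1,0,0,0,0,0,-75,-1,0,0,0,0,0,-115,-1,0,0,0,0,0,-120,-1,0,0,0,0,0,-120,-1]

```text
time: 6.5
tool_pos: [0.5337, -0.0391, 0.1753]
ee_rot: [-3.14, 0.004, -2.922]
wrist_force: [-0.8, -0.0, -1.0]
width: 0.0942
finger_force: 0.0
```

```bash
python3 - <<'E'
from h import *
s=snap('wrist'); P=cloud(s)
h=cv2.cvtColor(s['color'],cv2.COLOR_RGB2HSV); m=cv2.inRange(h,(15,80,40),(35,255,255))>0
t=P[(P[...,2]>.072)&(P[...,2]<.088)&(np.hypot(P[...,0]-.533,P[...,1]+.038)<.09)]
print(cv2.minAreaRect((t[:,:2]*1000).astype(np.float32)),len(t),np.median(t[:,2]))
save(s,'w2.png')
go(.4395,-.263,.174,-4.2);go(.4395,-.263,.015,-4.2)
E
```

```text
((533.9073486328125, -38.2630615234375), (139.5985870361328, 52.51777267456055), 12.626774787902832) 11828 0.07856520772683837
pose [ 0.5326 -0.0389  0.1731] [ 3.141 -0.    -2.922] turn [ 1.00e-02 -1.00e-02  1.68e+01] shift [ 139.7 -198.4   -0.9] q6 -1.97
pose [ 0.5326 -0.0389  0.1731] [ 3.141 -0.    -2.922] turn [ 1.00e-02 -1.00e-02  1.68e+01] shift [ 139.7 -198.5  158.1] q6 -1.97
```

View pics/w2.png

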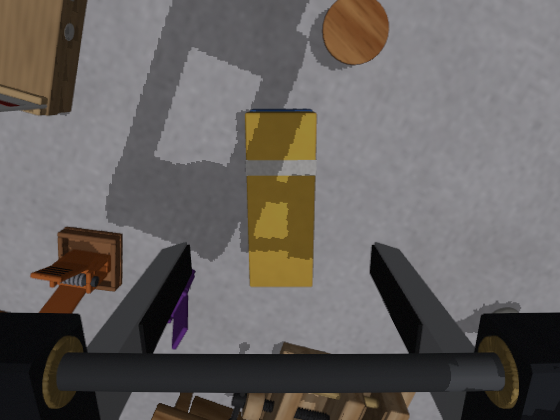

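Yellow sits squarely on blue, centred at (280,198). The clip is visible at (75,270), its levers separated vertically in the image. Next is the brown carton.

Call:
arm_command:
  targets: [0,0,4,20,-30,0,-1,0,0,8,44,-63,0,-1,0,0,12,68,-97,0,-1,0,0,16,92,-131,0,-1,0,0,17,116,-165,0,-1,0,0,17,140,-198,10,-1,0,0,17,140,-198,20,-1,0,0,17,140,-198,20,-1,0,0,17,140,-198,20,-1,0,0,17,140,-198,20,-1]

```text
time: 7.55
tool_pos: [0.4398, -0.2615, 0.1532]
ee_rot: [3.141, -0.0, 3.067]
wrist_force: [0.5, 0.3, 0.4]
width: 0.0936
finger_force: 0.0
```

```bash
python3 - <<'E'
from h import *
s=snap('wrist'); P=cloud(s)
D=np.hypot(P[...,0]-.4395,P[...,1]+.263)<.09
t=P[(P[...,2]>.034)&(P[...,2]<.046)&D]
print(cv2.minAreaRect((t[:,:2]*1000).astype(np.float32)),len(t),np.median(t[:,2]))
t=P[(P[...,2]>.07)&(P[...,2]<.11)&D]; print(len(t),t.mean(0) if len(t) else 0)
c=cv2.minAreaRect((P[(P[...,2]>.034)&(P[...,2]<.046)&D][:,:2]*1000).astype(np.float32))
go(.4395,-.263,.015,-4.2)
print(robot.get_obs()['wrist_force'])
E
```

```text
((438.977294921875, -263.3250427246094), (52.37882614135742, 136.42379760742188), 86.04288482666016) 9841 0.03860648956605561
1545 [ 0.50160226 -0.26773858  0.08685739]
pose [ 0.44   -0.2616  0.1536] [3.141 0.    3.067] turn [ 0.01  0.02 -0.08] shift [  0.4  -1.4 138.6] q6 -2.14
[ 1.24590806 -0.39324969  0.27386633]
```

Call:
arm_command:
  targets: [0,0,0,0,-1.5,40,-1,0,0,0,0,-1.5,85,-1,0,0,0,0,-1.5,120,-1,0,0,0,0,-1.5,138,-1,0,0,0,0,-1.5,138,-1,0,0,0,0,-1.5,138,1,0,0,0,0,-1.5,138,1,0,0,0,0,-1.5,138,1,0,0,0,0,-1.5,138,1,0,0,0,0,-1.5,138,1,0,0,0,0,-1.5,138,1,0,0,0,0,-1.5,138,1,0,0,0,0,-1.5,138,1]

```text
time: 8.9
tool_pos: [0.4394, -0.2642, 0.0159]
ee_rot: [3.141, 0.001, 3.065]
wrist_force: [0.0, 0.9, 3.8]
width: 0.0518
finger_force: 30.0
```

```bash
python3 -c "
from h import *
go(.5337,-.0385,.15,12.6)"
```

```text
pose [ 0.4394 -0.2642  0.0159] [3.141e+00 1.000e-03 3.065e+00] turn [  0.     0.04 -17.  ] shift [ -76.8  232.3 -134. ] q6 -2.15
```

Call:
arm_command:
  targets: [0,0,0,0,0,-30,1,0,0,0,0,0,-75,1,0,0,0,0,0,-120,1,0,0,-2,-6,20,-134,1,0,0,-6,-17,50,-134,1,0,0,-10,-28,85,-134,1,0,0,-14,-40,120,-134,1,0,0,-17,-52,155,-134,1,0,0,-17,-63,190,-134,1,0,0,-17,-72,218,-134,1,0,0,-17,-77,232,-134,1,0,0,-17,-77,232,-125,1,0,0,-17,-77,232,-115,1,0,0,-17,-77,232,-100,1,0,0,-17,-77,232,-100,1,0,0,-17,-77,232,-100,1]

```text
time: 10.5
tool_pos: [0.5328, -0.0396, 0.1143]
ee_rot: [3.141, -0.002, -2.923]
wrist_force: [0.0, -0.2, -1.4]
width: 0.0521
finger_force: 30.0
```

```bash
python3 -c "
from h import *
go(.5337,-.0385,.0960,12.6)"
```

```text
pose [ 0.5328 -0.0396  0.1143] [ 3.141e+00 -2.000e-03 -2.923e+00] turn [ 0.05 -0.12 -0.08] shift [-1.2  0.9 18.3] q6 -1.97
```

Call:
arm_command:
  targets: [0,0,0,-1,1,8,1,0,0,0,-1,1,14,1,0,0,0,-1,1,17,1,0,0,0,-1,1,18.5,1,0,0,0,-1,1,19,1,0,0,0,-1,1,19,1,0,0,0,-1,1,19,1]

```text
time: 11.2
tool_pos: [0.5347, -0.0375, 0.0968]
ee_rot: [-3.141, 0.001, -2.921]
wrist_force: [-0.3, 0.1, -1.7]
width: 0.0519
finger_force: 30.0
```

Call:
arm_command:
  targets: [0,0,0,0,0,0.8,1,0,0,0,0,0,0.8,1,0,0,0,0,0,0.8,-1,0,0,0,0,0,0.8,-1,0,0,0,0,0,0.8,-1,0,0,0,0,0,0.8,-1,0,0,0,0,0,0.8,-1,0,0,0,0,0,0.8,-1,0,0,0,0,0,0.8,-1,0,0,0,0,0,0.8,-1,0,0,0,0,0,-30,-1,0,0,0,0,0,-75,-1,0,0,0,0,0,-120,-1,0,0,0,0,0,-145,-1,0,0,0,0,0,-145,-1]

```text
time: 12.7
tool_pos: [0.5367, -0.0379, 0.247]
ee_rot: [-3.138, 0.009, -2.922]
wrist_force: [0.4, -0.5, -0.3]
width: 0.0938
finger_force: 0.0
```

```bash
python3 - <<'E'
from h import *
s=snap('wrist'); P=cloud(s)
D=np.hypot(P[...,0]-.534,P[...,1]+.038)<.09
t=P[(P[...,2]>.112)&(P[...,2]<.127)&D]
print(cv2.minAreaRect((t[:,:2]*1000).astype(np.float32)),len(t),np.median(t[:,2]))
t=P[(P[...,2]>.145)&(P[...,2]<.19)&D]; print(len(t),np.median(t,0),t.max(0),t.min(0))
print(cv2.minAreaRect((t[:,:2]*1000).astype(np.float32)))
save(s,'w3.png')
go(.635,-.212,.24,12.6);go(.635,-.212,.24,94.5)
E
```

```text
((534.4027709960938, -37.27758026123047), (136.2934112548828, 52.765140533447266), 12.639232635498047) 9145 0.11862493002157737
1563 [ 0.59544376 -0.02306197  0.16576599] [0.60350204 0.00144435 0.17989803] [ 0.58947675 -0.04742802  0.14500845]
((596.2227783203125, -23.06033706665039), (4.3673176765441895, 50.13848114013672), 13.43326187133789)
pose [ 0.5355 -0.0377  0.2437] [-3.14   0.004 -2.922] turn [-0.1   0.26  0.  ] shift [ -59.1 -191.8    4.3] q6 -1.97
pose [ 0.5355 -0.0377  0.2437] [-3.14   0.004 -2.922] turn [ -0.27   0.14 -81.9 ] shift [ -59.1 -191.8    4.3] q6 -1.97
```

View pics/w3.png

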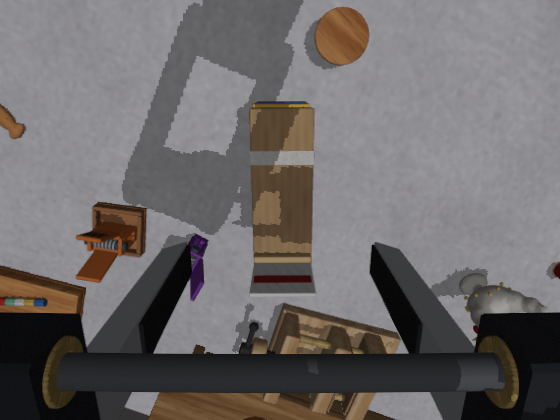

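The brown carton sits squarely on the column at (282,180) with its card at (283,278). The orange clip is at (105,245), its levers separated along the image vertical, so the gape runs roughly along world x. I'll rotate +98° and hover over it.

Call:
arm_command:
  targets: [0,0,8,-6,-16,0,-1,0,0,16,-12,-32,0,-1,0,0,24,-18,-48,0,-1,0,0,32,-24,-64,0,-1,0,0,40,-30,-80,0,-1,0,0,48,-36,-96,0,-1,0,0,56,-42,-112,0,-1,0,0,64,-48,-128,0,-1,0,0,72,-56,-144,0,-1,0,0,80,-63,-160,0,-1,0,0,88,-70,-177,0,-1,0,0,96,-76,-194,0,-1,0,0,98,-76,-194,20,-1,0,0,98,-76,-194,40,-1,0,0,98,-76,-194,40,-1,0,0,98,-76,-194,40,-1]

```text
time: 14.35
tool_pos: [0.65, -0.2099, 0.1989]
ee_rot: [-3.137, -0.002, 1.651]
wrist_force: [-0.3, 0.0, 0.1]
width: 0.094
finger_force: 0.0
```

```bash
cat > clip.py <<'E'
from h import *
s=snap('wrist'); save(s,'w4.png'); P=cloud(s)
D=(abs(P[...,0]-.652)<.045)&(abs(P[...,1]+.21)<.045)
h=cv2.cvtColor(s['color'],cv2.COLOR_RGB2HSV)
print('rest'); t=P[(P[...,2]>.013)&(P[...,2]<.022)&D]
print(cv2.minAreaRect((t[:,:2]*1000).astype(np.float32)),len(t))
for a,b in((.03,.05),(.05,.065),(.065,.078),(.078,.095)):
    t=P[(P[...,2]>a)&(P[...,2]<b)&D]
    if len(t)>5: print(a,len(t),t.mean(0).round(4),cv2.minAreaRect((t[:,:2]*1000).astype(np.float32)))
go(.652,-.21,.20,94.5)
E
python3 clip.py
```

```text
rest
((653.4549560546875, -210.10238647460938), (58.11872482299805, 56.961490631103516), 4.794194221496582) 705
0.03 1076 [ 0.6554 -0.2087  0.0464] ((656.1109008789062, -209.80319213867188), (26.116270065307617, 45.68486404418945), 5.288003444671631)
0.05 375 [ 0.656  -0.2082  0.0565] ((656.1671142578125, -209.99014282226562), (34.71521759033203, 37.21192932128906), 4.571666717529297)
0.065 296 [ 0.6562 -0.2083  0.0717] ((654.7696533203125, -210.01632690429688), (42.765010833740234, 25.95050811767578), 3.1015872955322266)
0.078 511 [ 0.6562 -0.2092  0.0844] ((655.8283081054688, -209.74258422851562), (48.68245315551758, 25.407054901123047), 3.3655269145965576)
pose [ 0.6507 -0.2101  0.2007] [-3.140e+00 -1.000e-03  1.651e+00] turn [-0.08 -0.05  0.11] shift [-0.   1.3  0.7] q6 -0.48
```

View pics/w4.png

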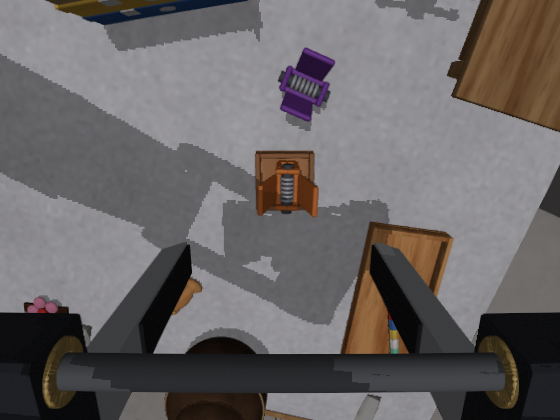

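The clip is at (287,185), between the fingers, with levers spreading along the image horizontal, which is the finger closing axis. The levers centre at (0.6555, -0.2098), with the squeeze axis at about 4°. I'll descend and squeeze.

Call:
arm_command:
  targets: [0,0,0,0,4.8,40,-1,0,0,0.5,0,4.8,80,-1,0,0,0.5,0,4.8,115,-1,0,0,0.5,0,4.8,135,-1,0,0,0.5,0,4.8,146,-1,0,0,0.5,0,4.8,146,-1,0,0,0.5,0,4.8,146,-1]

```text
time: 15.1
tool_pos: [0.6569, -0.2103, 0.0576]
ee_rot: [3.139, 0.001, 1.643]
wrist_force: [-0.1, -0.1, 1.0]
width: 0.0936
finger_force: 0.0
```

```bash
python3 -c "
from h import *
o=robot.get_obs();print(o['tool_pos'],o['wrist_force']);go(.6555,-.2098,.0545,94.2)
s=snap('wrist');P=cloud(s)
D=(abs(P[...,0]-.652)<.03)&(abs(P[...,1]+.21)<.03)
t=P[(P[...,2]>.078)&(P[...,2]<.1)&D]
print(len(t),t.min(0),t.max(0)) if len(t) else 0
save(s,'w5.png')
"
```

```text
[ 0.65691333 -0.21031382  0.05755141] [-0.10427458 -0.06649025  1.00836019]
pose [ 0.6569 -0.2103  0.0576] [3.139e+00 1.000e-03 1.643e+00] turn [ 0.17  0.08 -0.09] shift [ 0.6 -1.4  3. ] q6 -0.46
1694 [ 0.63041446 -0.22421045  0.07801228] [ 0.6806187  -0.19578585  0.08774666]
```

View pics/w5.png

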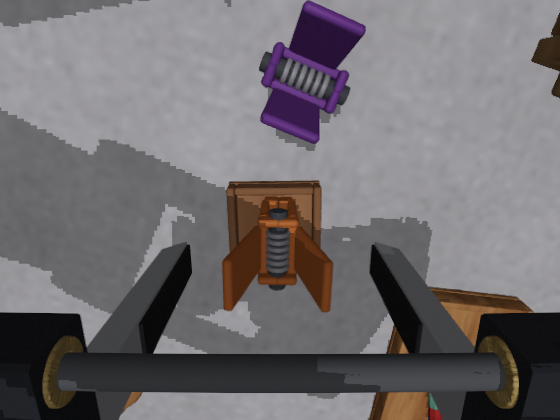

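The levers at (240,270) and (315,270) are between the fingers, about 1.4 mm off centre. I'll correct that and squeeze.

Call:
arm_command:
  targets: [0,0,0,0.5,-1.4,2.5,-1,0,0,0,0.5,-1.4,2.5,0,0,0,0,0.5,-1.4,2.5,1,0,0,0,0.5,-1.4,2.5,1,0,0,0,0.5,-1.4,2.5,1,0,0,0,0.5,-1.4,2.5,1,0,0,0,0.5,-1.4,2.5,1,0,0,0,0.5,-1.4,2.5,1,0,0,0,0.5,-1.4,2.5,1,0,0,0,0.5,-1.4,2.5,1,0,0,0,0.5,-1.4,2.5,1,0,0,0,0.5,-1.4,2.5,1]

```text
time: 16.35
tool_pos: [0.6562, -0.2098, 0.0552]
ee_rot: [3.137, 0.002, 1.643]
wrist_force: [2.8, 0.1, 5.6]
width: 0.0273
finger_force: 30.0
```

Call:
arm_command:
  targets: [0,0,0,0,0,-5,1,0,0,0,0,0,-15,1,0,0,0,0,0,-35,1,0,0,0,0,0,-70,1,0,0,0,0,0,-110,1,0,0,0,0,0,-150,1,0,0,0,0,0,-190,1,0,0,0,0,0,-220,1,0,0,-2,25,-6,-225,1,0,0,-4,55,-13,-225,1,0,0,-6,90,-22,-225,1,0,0,-8.5,125,-31,-225,1,0,0,-8.5,155,-39,-225,1,0,0,-8.5,178,-44,-225,1,0,0,-8.5,190,-47,-225,1,0,0,-8.5,190,-47,-225,1,0,0,-8.5,190,-47,-225,1,0,0,-8.5,190,-47,-225,1]

```text
time: 18.15
tool_pos: [0.5941, -0.0246, 0.2775]
ee_rot: [-3.141, 0.0, 1.789]
wrist_force: [0.4, 0.1, -1.7]
width: 0.027
finger_force: 30.0
```

```bash
python3 - <<'E'
from h import *
go(.596,-.0235,.28,102.6)
a=snap('scene'); P=cloud(a); 
h=cv2.cvtColor(a['color'],cv2.COLOR_RGB2HSV)
m=(cv2.inRange(h,(3,140,60),(15,255,255))>0)&(P[...,2]>.19)&(P[...,2]<.33)&(np.hypot(P[...,0]-.6,P[...,1]+.02)<.1)
t=P[m];v,u=np.where(m);print(len(t),t.min(0),t.max(0),t.mean(0),u.min(),u.max(),v.min(),v.max())
D=np.hypot(P[...,0]-.595,P[...,1]+.023)<.05
t=P[(P[...,2]>.14)&(P[...,2]<.185)&D];print('card',len(t),t.mean(0),t.min(0),t.max(0))
save(a,'s5.png',(240,120,440,290),4)
import cv2 as c
s=snap('wrist'); c.imwrite('pics/w6.png',s['color'][...,::-1])
E
```

```text
pose [ 0.5941 -0.0246  0.2775] [-3.141  0.     1.789] turn [-0.05  0.01 -0.08] shift [ 0.7  2.1 -2.5] q6 -0.36
434 [ 0.57107257 -0.05067437  0.22973767] [ 0.61066285 -0.00880903  0.31604513] [ 0.5899555  -0.03152201  0.26810137] 312 332 145 183
card 188 [ 0.59404941 -0.02431061  0.16221657] [ 0.58695599 -0.04959087  0.14068929] [0.6019289  0.00303114 0.18427427]
```

View pics/s5.png

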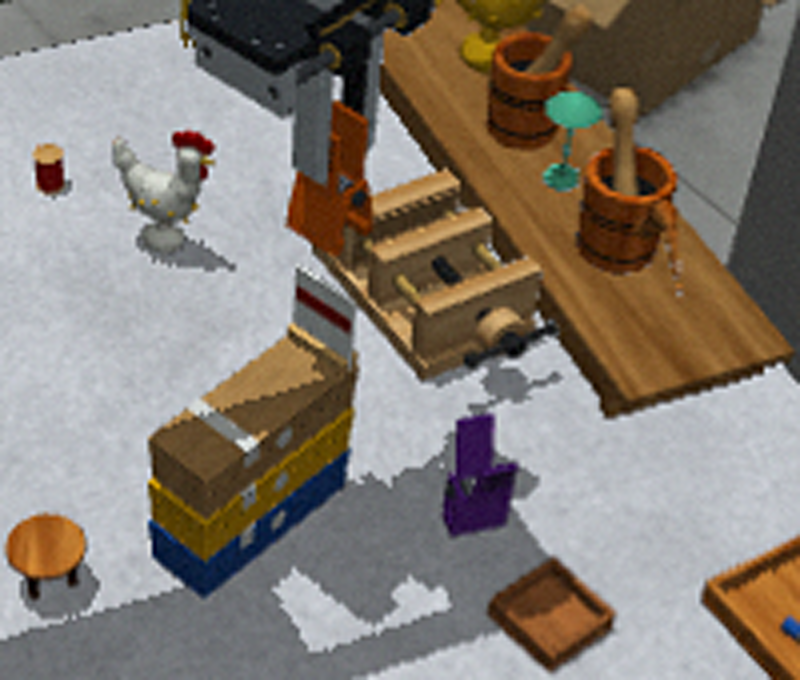

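The clip is held squeezed at crop (330,190), above the card at (325,315). The column is square and the bystanders are untouched. I'll move to about 12 mm above the card edge and compare from there.

Call:
arm_command:
  targets: [0,0,0,0.8,1.6,15,1,0,0,0,0.8,1.6,30,1,0,0,0,0.8,1.6,35,1,0,0,0,0.8,1.6,35,1,0,0,0,0.8,1.6,35,1,0,0,0,0.8,1.6,35,1]

```text
time: 18.85
tool_pos: [0.5956, -0.0223, 0.2438]
ee_rot: [3.14, 0.0, 1.791]
wrist_force: [0.3, 0.1, -0.7]
width: 0.0272
finger_force: 30.0
```

```bash
python3 - <<'E'
from h import *
go(.5957,-.0235,.214,102.6)
a=np.deg2rad(12.6); ex=np.array([np.cos(a),np.sin(a)]); ey=np.array([-ex[1],ex[0]]); c0=np.array([.5957,-.0235])
for n in('scene','top','wrist'):
    s=snap(n);P=cloud(s);h=cv2.cvtColor(s['color'],cv2.COLOR_RGB2HSV)
    L=np.dstack([(P[...,:2]-c0)@np.stack([ex,ey],1),P[...,2]])*1000
    near=(abs(L[...,0])<40)&(abs(L[...,1])<40)
    org=(cv2.inRange(h,(3,140,40),(15,255,255))>0)&near
    for nm,m in(('jaw',org&(L[...,2]>185)&(L[...,2]<225)),('lev',org&(L[...,2]>232)),('card',near&(L[...,2]>145)&(L[...,2]<186)&~org)):
        t=L[m]
        if len(t)>10: print(n,nm,len(t),'min',np.percentile(t,3,0).round(1),'max',np.percentile(t,97,0).round(1),'med',np.median(t,0).round(1))
    if n=='scene': save(s,'s6.png',(290,130,360,215),7)
E
```

```text
pose [ 0.5956 -0.0223  0.2438] [3.14  0.    1.791] turn [0.09 0.03 0.  ] shift [-1.1 -0.2 29.8] q6 -0.35
scene jaw 178 min [-19.4 -19.6 197.5] max [ 12.3  18.8 223.8] med [-15.7  -6.8 210.4]
scene lev 226 min [-16.  -29.2 233.7] max [ 17.5  11.9 489.9] med [  7.4  -7.7 258.6]
scene card 143 min [ -4.1 -24.1 145.8] max [  0.8  22.6 179.3] med [ -1.8  -6.  162. ]
top jaw 32 min [-17.8   9.3 198.4] max [-12.5  20.1 222. ] med [-15.8  15.5 212.2]
top card 25 min [ -1.8  15.5 150.3] max [  1.7  25.5 180.4] med [ -1.   20.6 168.9]
wrist jaw 720 min [-16.7   1.8 196.7] max [ 17.1  20.7 224. ] med [ -7.8  18.8 209.6]
wrist lev 3431 min [-12.9 -16.1 232.4] max [ 13.4  19.5 278.5] med [  0.7   6.6 256.5]
wrist card 168 min [ -0.5   8.8 149. ] max [  2.3  25.3 179.6] med [  0.9  20.1 178. ]
```

View pics/s6.png

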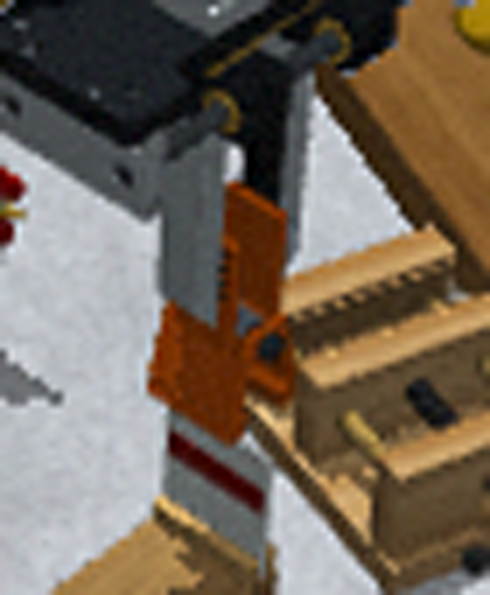

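The jaws (wrist view: -16.7 to 17.1 mm about the card plane) straddle the card at 0.9 mm and are centred along its edge to within about 1 mm. I'll lower 29 mm.

Call:
arm_command:
  targets: [0,0,0,-0.5,0.3,5,1,0,0,0,-0.5,0.3,10,1,0,0,0,-0.5,0.3,15,1,0,0,0,-0.5,0.3,20,1,0,0,0,-0.5,0.3,25,1,0,0,0,-0.5,0.3,29,1,0,0,0,-0.5,0.3,29,1,0,0,0,-0.5,0.3,29,1,0,0,0,-0.5,0.3,29,1,0,0,0,-0.5,0.3,29,1,0,0,0,-0.5,0.3,29,1,0,0,0,-0.5,0.3,29,1]

```text
time: 20.2
tool_pos: [0.5957, -0.0227, 0.2142]
ee_rot: [3.141, 0.0, 1.791]
wrist_force: [0.4, 0.4, -0.4]
width: 0.0272
finger_force: 30.0
```

```bash
python3 - <<'E'
from h import *
go(.5957,-.0235,.2148,102.6); o=robot.get_obs(); print(o['wrist_force'],o['width'],o['finger_force'])
a=np.deg2rad(12.6); ex=np.array([np.cos(a),np.sin(a)]); ey=np.array([-ex[1],ex[0]]); c0=np.array([.5957,-.0235])
for n in('scene','wrist'):
    s=snap(n);P=cloud(s);h=cv2.cvtColor(s['color'],cv2.COLOR_RGB2HSV)
    L=np.dstack([(P[...,:2]-c0)@np.stack([ex,ey],1),P[...,2]])*1000
    near=(abs(L[...,0])<40)&(abs(L[...,1])<40)
    org=(cv2.inRange(h,(3,140,40),(15,255,255))>0)&near
    for nm,m in(('jaw',org&(L[...,2]>155)&(L[...,2]<195)),('card',near&(L[...,2]>135)&(L[...,2]<186)&~org)):
        t=L[m]
        if len(t)>10: print(n,nm,len(t),'min',np.percentile(t,2,0).round(1),'max',np.percentile(t,98,0).round(1))
    if n=='scene':
        for nm,z0,z1 in(('brownlid',.112,.127),):
            t=P[(P[...,2]>z0)&(P[...,2]<z1)&(np.hypot(P[...,0]-.534,P[...,1]+.038)<.09)]; print(nm,len(t),cv2.minAreaRect((t[:,:2]*1000).astype(np.float32)))
E
```

```text
pose [ 0.5957 -0.0227  0.2142] [3.141 0.    1.791] turn [0.02 0.   0.01] shift [-0.8 -0.2 -0.6] q6 -0.35
[ 0.37497435  0.35274587 -0.37925422] 0.027210811062859063 29.9771386384964
scene jaw 156 min [-20.2 -20.2 168.3] max [ 14.2  18.6 194.4]
scene card 103 min [ -4.8 -25.6 135.8] max [  6.8  22.4 181.2]
brownlid 902 ((533.50927734375, -37.61046600341797), (140.69004821777344, 56.56904983520508), 13.58493423461914)
wrist jaw 709 min [-16.9   0.2 166.3] max [ 17.2  20.3 194.5]
wrist card 188 min [ -0.5  -5.3 138.6] max [ 18.8  25.5 179.2]
```

Everything is aligned, the arm is at rest, and there is no contact force on the wrist. The clip mouth is about 15 mm below the card edge, so I'm handing in.

```bash
python3 -c "
from bench import robot
print(robot.close_job())"
```

```text
the job is handed in; nothing more can be done
None
```

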